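# Turn the comb round and stow the nail file in the niche

### The job

The comb in the wooden niche was put away backwards: take it out, turn it round and lay it flat in its own slot again, teeth first, straight and pushed fully home to the back, so that its handle sticks out. Lay the steel nail file from the counter in the empty middle slot in the same way, blade first, handle out. Leave the hair clip, the perfume bottle and the mirror light where they are.

Things in the scene. Friction and masses are not known exactly. Their poses are not given: they have to be found in the camera images.
- niche: Low wooden niche with tin trim, fixed on the counter, 112 mm deep, 230 wide, 66 high, open towards the robot. Origin: on the counter, under the middle of its open front; x runs straight into the niche, y along its front to the robot's left, z up. Roofed by three slats across (underside 56 mm, top 66 mm above the counter, gaps 20 mm), so its slots are loaded from the front.
- slots (a point): Middle of the front edge of the niche's floor, 24 mm above the counter; axes as the niche. Three slots, each 48 mm wide, 32 high, 100 deep (front at x = 0, back stop at x = 100 mm), centre lines at y = -68, 0 and +68 mm, 20 mm walls between. The comb starts in one outer slot, the hair clip in the other (either way); the middle one is empty.
- comb_mid (a point): Centre, half-way up, of a brown horn-style comb, 165 mm long, 10 thick, about 50 g; x points from handle to toothed end, z up. Handle (x = -82 to -9 mm) 22 mm wide, toothed part 30 mm wide. It starts wrong way round, handle inwards, flat on its slot's floor, 65 to 75 mm of the toothed end sticking out. Put away rightly, some 65 mm of the handle sticks out.
- comb_tip (a point): End of the comb's toothed half, 82.5 mm along x from its centre, half-way up; same axes.
- file_mid (a point): Middle of a steel nail file, 160 mm long, about 40 g, lying on the counter beside the niche, to the left or right; the point lies 5 mm above its flat underside; x points from the handle to the blade's tip, z up. Black handle from -80 to -20 mm along x, 16 mm wide, 10 mm thick; steel blade 12 mm wide, 4 thick, flush with the underside; it balances near its middle.
- file_tip (a point): Tip of the nail file's blade, 80 mm along x from its middle; same axes.
- clip: Silver-toned hair clip, 120 mm long, 18 mm wide, about 14 mm high, lying rightly in an outer slot with its finger tabs sticking out about 20 to 30 mm. Origin on its underside, 82 mm from its inner end; x points inwards. Not to be disturbed.
- bottle: Empty clear perfume bottle with a stopper, 44 x 44 mm, 92 mm high, standing on the counter on the side where the file is not; origin under its middle. Not to be disturbed.
- mirror: White battery mirror light with a toggle switch, base 70 x 100 mm, 150 mm high, standing to the left rear of the niche; origin under its middle. Not to be disturbed.
- comb: The same comb as a whole. Origin in the middle of its underside, axes as those of its centre.
- file: The same nail file as a whole. Origin in the middle of its underside, axes as those of its centre.
There are look-alikes about, which are no part of the job. Of the things like the comb, leave any that is orange; of the rest the smaller one is meant.

How it is judged (in metres and radians):
At the end, for the whole second after the job is handed in: The comb lies flat on the floor of its outer slot, teeth inwards with their end within 7 mm of the back stop, and the nail file likewise in the middle slot, blade inwards; both within 8 degrees of the slots' direction, released and at rest (x of each of comb_tip, file_tip in the frame of niche above 0.093 m and z of comb_mid in the frame of niche between 0.025 and 0.034 m and angle between the x axis of each of comb_mid, file_mid and the x axis of niche, either way round below 0.14 rad and angle between each of comb_mid, file_mid's own z axis and vertical below 0.1 rad and (y of comb_tip in the frame of niche above 0.044 m or y of comb_tip in the frame of niche below -0.044 m) and z of file_mid in the frame of niche between 0.025 and 0.034 m and y of file_tip in the frame of niche between -0.025 and 0.025 m and linear speed of each of comb, file below 0.01 m/s); the robot touches nothing.
It fails at once if the hair clip is shifted by more than 15 mm or tipped over (distance of clip from where it was at the start of the episode above 0.015 m or angle between clip's own z axis and vertical above 0.3 rad).
It fails at once if the perfume bottle is shifted by more than 15 mm or tipped over (distance of bottle from where it was at the start of the episode above 0.015 m or angle between bottle's own z axis and vertical above 0.3 rad).
It fails at once if the mirror light is shifted by more than 15 mm or tipped over (distance of mirror from where it was at the start of the episode above 0.015 m or angle between mirror's own z axis and vertical above 0.3 rad).
It also fails if it takes over 70 s, if anything falls off the work surface, if the arm or the gripper's body presses on something with over 40 N, if the wrist force passes 120 N, or if a joint passes its speed limit or range.

### The arm

A 6-joint arm with a two-finger parallel gripper is mounted at the origin on the work surface. World frame = base frame: x ahead of the robot, y to its left, z up, the work surface at z = 0. Lengths are in m, angles in degrees, forces in N, time in s.
With the tool pointing down it reaches from about 0.3 to 0.75 m from the base axis. Payload 8.5 kg.
Tool frame: the origin (TCP) lies at the very end of the fingers, on their centre line; the grasp point (between the pads) lies env.pinch_z behind it (env.pinch_z is the distance from the TCP to the grasp point, in m); z points along the fingers, y is the line along which they close (so a half turn about z gives the same grasp; the last joint's range is limited). The gripper opens to 85 mm and grips with 20 to 120 N. Pads are 22 mm wide; open, the fingers measure 114 mm over their backs; the gripper's body (76 mm by 85 mm) begins 54 mm behind the grasp point. The pads swing forward as they close: fully open they stand 13 mm farther back than shut.
Start: joints at [62.951, 21.807, 74.336, -0, 83.858, -12.336], TCP at [0.14, 0.532, 0.231] pointing down, gripper open.
Joint ranges: [-178.18, 178.18], [-50.72, 133.34], [12.68, 142.11], [-81.47, 261.47], [9.98, 163.14], [-165.26, 165.26]. Speed limits (degrees/s): [136.94, 136.94, 180, 180, 180, 180].

### API

Orientations are given as a 3x3 rotation matrix whose columns are the frame's x, y, z axes.
In Python, from rig import telemetry, get_image, env gives the robot as it stands. The module is installed in compiled form; this text tells all that it offers.
- The arm moves only by the tool apply_moves, never from a script. Its argument "series" is a list of rows, each a list of 7 numbers: the shift along the tool's x, y, z in mm, then the turn, a rotation vector about the tool's x, y, z in degrees, then the opening, from 0 (shut) to 1 (fully open). A call has 1 to 12 rows; each row shifts and turns the commanded pose from where the row before left it, along the tool's axes as they then stand; what a row does not reach is not made up. A row lasts 1/8 s, in which the tool goes at most 62.5 mm and 10.7 degrees, less where a joint would pass 70% of its speed; a pose out of reach is approached as far as the arm can. A call with a gripper value outside its range is refused whole. The fingers move at their own pace and stop on an object; "grip_force" is the grip in N (left out, the last holds). Time passes only in rows, so rows that do not move let the fingers close. It gives the time, the measured TCP pose, the force, the opening and the grip force at its end, in the units of the state.
- telemetry.observe(): the state, without advancing time (a new reading comes with each control period).
- get_image(name): name is "side" or "top" or "wrist"; returns a dict with "frame" (400x640x3 uint8, red, green, blue), "z_map" (400x640 float32, m along the optical axis (not along the pixel's ray), 0 where there is no reading), "vertical_fov" (degrees; the focal length in pixels is half the picture's height over the tangent of half this angle, whatever the lens; pixels are square), "cx", "cy" (the principal point, pixels), "eye" and "attitude" of the camera in the world; the wrist camera has in their place "mount" (4x4, takes a point from camera to tool coordinates, whose origin is the TCP and whose axes are the flange's). Camera axes: x right, y up, looking along -z (the intrinsics and any distortion apply to the point x, -y, -z); pixel columns grow to the right and rows downward; lengths in m; the calibration is good to about 2 mm. A picture is of the moment at which its call begins: read the wrist's pose just before it.
- env.close_job(): hands the job in; it is judged then, once.
The state is a dict: "time_s": time; "q": joint angles; "qvel": joint speeds; "joint_efforts": joint torques, N m; "position": TCP position; "tool_rot": TCP orientation; "ft_force": force on the tool from outside, world axes, zero at the start; "wrist_torque": the same for the moment, N m; "grip_width": finger opening in m; "gripper_force": force on a finger pad.
Only numpy, scipy, OpenCV 4.12 (cv2) and the standard library are available. Lean on these libraries where they do the work, as an engineer would, in place of code of your own. Each camera call takes 0.05 s, during which the arm holds its last target. There are 200 camera calls.

## Working session

There is one attempt and no reset: what is moved stays moved. The work goes in short steps, Python scripts to look and compute and a tool call to move; the robot and the scene stay as the last step left them, time stands still between calls to the robot, and variables do not carry over. Pictures are saved under pics/ and viewed, at most 10 in all, crops included, and the job is handed in when it is done.

Besides the shell and the picture viewer there is one more tool, called after "Emit:" as name(argument=value, ...) on one line, values as JSON. apply_moves: Moves the arm, as the interface text tells. Its arguments: {"type":"object","properties":{"series":{"type":"array"},"grip_force":{"type":"number"}},"required":["series"]}

```bash
mkdir -p pics; ls
cat > h.py <<'E'
import numpy as np, cv2
from rig import telemetry, get_image, env
def cam(name):
    s=telemetry.observe(); im=get_image(name)
    if name=='wrist':
        T=np.eye(4);T[:3,:3]=np.array(s['tool_rot']).reshape(3,3);T[:3,3]=s['position']
        M=T@np.array(im['mount'])
    else:
        M=np.eye(4);M[:3,:3]=np.array(im['attitude']).reshape(3,3);M[:3,3]=im['eye']
    im['M']=M; im['f']=im['frame'].shape[0]/2/np.tan(np.radians(im['vertical_fov'])/2)
    return im
def cloud(im):
    z=im['z_map'];v,u=np.mgrid[:z.shape[0],:z.shape[1]]
    P=np.stack([(u-im['cx'])/im['f']*z,-(v-im['cy'])/im['f']*z,-z],-1)
    W=P@im['M'][:3,:3].T+im['M'][:3,3]; W[z==0]=np.nan
    return W
def ray(im,u,v,h):
    d=im['M'][:3,:3]@np.array([(u-im['cx'])/im['f'],-(v-im['cy'])/im['f'],-1]);o=im['M'][:3,3]
    return o+d*(h-o[2])/d[2]
def save(im,fn): cv2.imwrite('pics/'+fn,cv2.cvtColor(im['frame'],cv2.COLOR_RGB2BGR))
E
python3 - <<'E'
from h import *
s=telemetry.observe();print(s['time_s'],env.pinch_z,s['grip_width'])
for n in ('top','side','wrist'):
    im=cam(n);save(im,n+'0.png');np.savez('/tmp/%s0.npz'%n,**im)
    print(n,im['M'].round(3).tolist(),im['f'],im['cx'],im['cy'],[k for k in im if k not in('frame','z_map')])
E
```

```text
pics
0.0 0.0187 0.08555920442692641
top [[-0.02, 0.996, -0.086, 0.464], [-1.0, -0.021, -0.013, 0.01], [-0.014, 0.085, 0.996, 1.235], [0.0, 0.0, 0.0, 1.0]] 517.7535179579172 309.49123352325995 197.7251895336956 ['vertical_fov', 'cx', 'cy', 'eye', 'attitude', 'M', 'f']
side [[0.889, 0.286, -0.358, 0.187], [-0.458, 0.583, -0.671, -0.639], [0.017, 0.76, 0.65, 0.678], [0.0, 0.0, 0.0, 1.0]] 421.51029323683736 322.1464482944385 202.5298345702576 ['vertical_fov', 'cx', 'cy', 'eye', 'attitude', 'M', 'f']
wrist [[0.253, -0.916, -0.311, 0.059], [0.967, 0.239, 0.083, 0.552], [-0.002, -0.322, 0.947, 0.373], [0.0, 0.0, 0.0, 1.0]] 342.55070658058884 324.51763987616044 201.59343068426767 ['vertical_fov', 'cx', 'cy', 'mount', 'M', 'f']
```

View pics/top0.png

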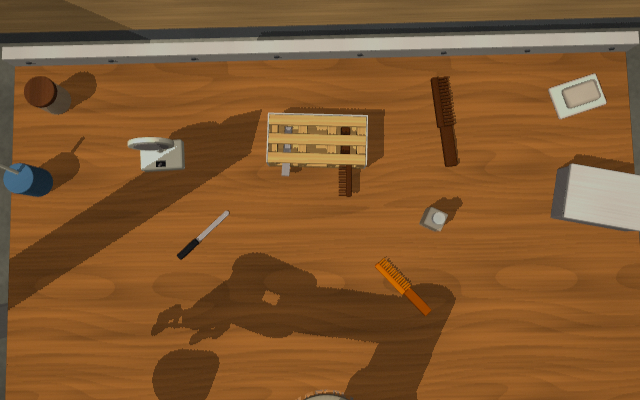

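View pics/side0.png

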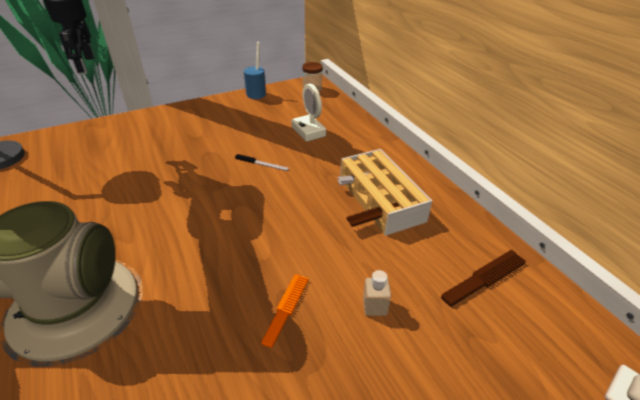

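The top view shows the niche at (268–367, 113–167), with the comb's teeth sticking out of the right slot at (345,180) and the clip in the left slot at (286,170). The file is at (178,258)–(228,212) and the bottle at (435,218). The larger comb at (445,120) and the orange one at (403,287) are look-alikes.

Run:
```python
from h import *
im=dict(np.load('/tmp/top0.npz'));W=cloud(im);F=im['frame'].astype(int)
v,u=np.mgrid[:400,:640]
def rect(m,h,name):
    m=m.astype(np.uint8);n,l,st,c=cv2.connectedComponentsWithStats(m);
    pts=np.array([ray(im,a+0.,b+0.,h)[:2] for b,a in zip(*np.nonzero(m))]).astype(np.float32)*1000
    r=cv2.minAreaRect(pts);print(name,len(pts),np.round(r[0],1),np.round(r[1],1),round(r[2],2), 'z',np.nanmedian(W[m>0][:,2]).round(4));return pts
R=(u>255)&(u<380)&(v>100)&(v<172)
rect(R&(W[...,2]>.055)&(W[...,2]<.08),.066,'roof')
hsv=cv2.cvtColor(im['frame'],cv2.COLOR_RGB2HSV).astype(int)
box=(u>165)&(u<240)&(v>200)&(v<270)
d=box&(F.max(-1)<45); b=box&(hsv[...,1]<80)&(F.max(-1)>90)
p=rect(d,.01,'handle'); q=rect(b,.004,'blade')
for P in(p,q): print(P.mean(0),np.ptp(P,0))
box=(u>335)&(u<356)&(v>166)&(v<200)
print(F[175,330:360].tolist())
c=box&(F[...,0]<85)&(W[...,2]>.015); p=rect(c,.034,'comb'); print(p.min(0),p.max(0))
box=(u>415)&(u<455)&(v>200)&(v<235)&(W[...,2]>.02)
print('bottle',np.nanmedian(W[box],0)); 
box=(u>275)&(u<296)&(v>160)&(v<180)&(W[...,2]>.02)
print('clip',np.nanmin(W[box&(v>167)],0),np.nanmedian(W[box&(v>167)],0))
for i in range(172,174):print(W[i,335:357,2].round(3))
print(W[130:170:3,345].round(3).tolist())
```

```text
roof 3876 [700.2   5.4] [230.1 116.9] 86.94 z 0.0657
handle 154 [454.  315.3] [15.2 56.3] 44.17 z 0.0096
blade 208 [507.8 257.6] [12.3 97.3] 42.51 z 0.0041
[454.07697 315.78857] [44.06845  49.776978]
[507.16498 258.05975] [70.09552 76.66499]
[[138, 86, 38], [137, 83, 37], [138, 84, 35], [139, 87, 38], [138, 87, 37], [139, 86, 36], [139, 85, 36], [141, 87, 38], [136, 83, 35], [108, 64, 26], [107, 63, 24], [105, 63, 26], [106, 64, 30], [104, 62, 25], [105, 64, 29], [105, 64, 28], [68, 32, 7], [78, 39, 11], [76, 38, 13], [75, 37, 10], [73, 38, 13], [50, 24, 6], [87, 56, 26], [83, 51, 21], [82, 51, 23], [83, 50, 20], [84, 53, 24], [84, 52, 21], [85, 55, 25], [84, 53, 21]]
comb 245 [603.  -58.6] [28.  68.1] 88.57 z 0.033
[568.79065  -73.414024] [637.329    -43.753338]
bottle [ 0.51067084 -0.25241623  0.06214483]
clip [0.62067334 0.07135864 0.02599257] [0.62842472 0.08059378 0.03772391]
[ 0.004  0.     0.003  0.003  0.03   0.027  0.027  0.027  0.03   0.025
  0.031  0.037  0.035  0.037  0.038  0.034  0.035 -0.001  0.     0.001
 -0.     0.002]
[ 0.003  0.001 -0.001 -0.     0.032  0.033  0.039  0.033  0.037  0.033
  0.029  0.034  0.035  0.037  0.038  0.033  0.031 -0.001  0.001 -0.004
  0.002 -0.   ]
[[0.725, -0.062, 0.031], [0.717, -0.061, 0.038], [0.704, -0.06, 0.064], [0.697, -0.059, 0.067], [0.69, -0.059, 0.068], [0.684, -0.059, 0.061], [0.681, -0.06, 0.037], [0.675, -0.061, 0.031], [0.662, -0.058, 0.068], [0.655, -0.058, 0.068], [0.648, -0.058, 0.068], [0.641, -0.058, 0.067], [0.64, -0.06, 0.032], [0.633, -0.059, 0.031]]
```

```bash
cat >> h.py <<'E'
# niche frame estimate (mm, deg)
NO=np.array([644.,8.4]); NY=-3.0
def n2w(x,y):
    a=np.radians(NY);return NO+np.array([x*np.cos(a)-y*np.sin(a),x*np.sin(a)+y*np.cos(a)])
def plan(x,y,z,yaw):
    """shift in tool axes (mm) and turn (deg about tool z) to TCP target; yaw = direction of the tool y axis minus 90, mod 180"""
    s=telemetry.observe();R=np.array(s['tool_rot']).reshape(3,3);p=np.array(s['position'])*1000
    sh=R.T@(np.array([x,y,z])-p); ty=np.degrees(np.arctan2(R[1,1],R[0,1]))
    d=(yaw+90-ty+90)%180-90
    print('t',s['time_s'],'q',np.round(s['q'],1),'p',p.round(1),'tilt',R[:,2].round(3),'yaw(y)-90',round(ty-90,1),'F',np.round(s['ft_force'],1),'w',round(s['grip_width']*1000,1))
    print(' shift',sh.round(1),'turn z',round(-d,1),'or',round(-d+180*np.sign(d),1))
E
python3 - <<'E'
from h import *
plan(453.6,316,100,-47.3)
print(np.round(telemetry.observe()['tool_rot'],3))
E
```

```text
t 0.15 q [ 63.   21.8  74.4   0.   83.9 -12.3] p [139.6 531.8 230.9] tilt [-0.    -0.001 -1.   ] yaw(y)-90 -14.7 F [ 0.5 -0.1  1.1] w 85.6
 shift [-358.5 -128.8  130.9] turn z 32.6 or -147.4
[[-0.967  0.254 -0.   ]
 [ 0.254  0.967 -0.001]
 [ 0.    -0.001 -1.   ]]
```

Emit:
apply_moves(series=[[-51, -18, 16, 0, 0, 0, 0.5], [-51, -18, 16, 0, 0, 0, 0.5], [-51, -18, 16, 0, 0, 0, 0.5], [-51, -18, 16, 0, 0, 0, 0.5], [-51, -19, 16, 0, 0, 0, 0.5], [-51, -19, 16, 0, 0, 0, 0.5], [-52, -19, 15, 0, 0, 0, 0.5], [0, 0, 0, 0, 0, 8.2, 0.5], [0, 0, 0, 0, 0, 8.2, 0.5], [0, 0, 0, 0, 0, 8.2, 0.5], [0, 0, 0, 0, 0, 8, 0.5], [0, 0, 0, 0, 0, 0, 0.5]], grip_force=40)

```text
time_s: 1.65
position: [0.4531, 0.3162, 0.1201]
tool_rot: [[-0.679, 0.734, -0.0], [0.734, 0.679, -0.0], [0.0, -0.0, -1.0]]
ft_force: [-0.8, -0.6, -0.1]
grip_width: 0.0426
gripper_force: 0.0
```

Run:
```python
from h import *
plan(453.6,316,3,-47.3)
im=cam('wrist');save(im,'w1.png');np.savez('/tmp/w1.npz',**im)
```

```text
t 1.65 q [ 22.6  28.1  83.8   0.   68.1 -20.1] p [453.1 316.2 120.1] tilt [-0. -0. -1.] yaw(y)-90 -47.2 F [-0.8 -0.6 -0.1] w 42.6
 shift [ -0.5   0.3 117.1] turn z 0.1 or -179.9
```

View pics/w1.png

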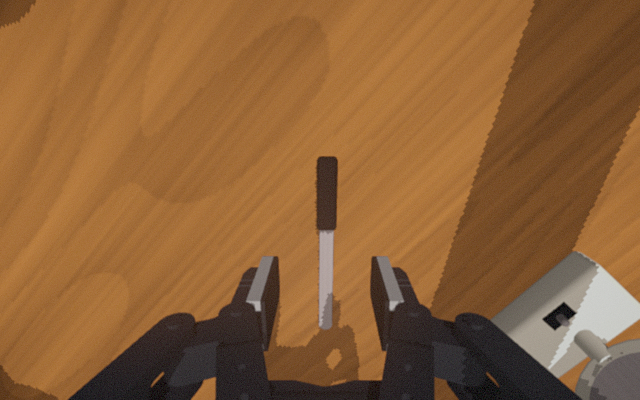

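Wrist view: the file is centred between the fingers and lies along the tool's x axis, with its handle at (327,157–230).

Run:
```python
from h import *
im=dict(np.load('/tmp/w1.npz'))
for u,v,h in((327,157,10),(327,230,10),(326,231,4),(325.5,328,4)): print((ray(im,u,v,h/1000)*1000).round(1))
```

```text
[432.2 340.3  10. ]
[472.4 297.1  10. ]
[474.2 294.    4. ]
[539.2 223.3   4. ]
```

Emit:
apply_moves(series=[[2, 1, 60, 0, 0, 0, 0.5], [0, 0, 45, 0, 0, 0, 0.5], [0, 0, 12, 0, 0, 0, 0.5], [0, 0, 0, 0, 0, 0, 0.5], [0, 0, 0, 0, 0, 0, 0], [0, 0, 0, 0, 0, 0, 0], [0, 0, 0, 0, 0, 0, 0], [0, 0, 0, 0, 0, 0, 0], [0, 0, -30, 0, 0, 0, 0], [0, 0, -40, 0, 0, 0, 0], [0, 0, 0, 0, 0, 0, 0]], grip_force=40)

```text
time_s: 3.08
position: [0.454, 0.3191, 0.0769]
tool_rot: [[-0.678, 0.735, 0.007], [0.735, 0.678, 0.003], [-0.002, 0.007, -1.0]]
ft_force: [-0.1, -0.3, -1.4]
grip_width: 0.0143
gripper_force: 39.3
```

Run:
```python
from h import *
x,y=n2w(-160,0);print(x,y)
plan(x,y,73,-3)
im=cam('wrist');np.savez('/tmp/w2.npz',**im);save(im,'w2.png')
```

```text
484.2192744392682 16.773752998871014
t 3.075 q [ 22.9  31.2  86.6   0.   61.7 -19.8] p [454.  319.1  76.9] tilt [ 0.007  0.003 -1.   ] yaw(y)-90 -47.3 F [-0.1 -0.3 -1.4] w 14.3
 shift [-242.7 -182.9    3.2] turn z -44.3 or 135.7
```

View pics/w2.png

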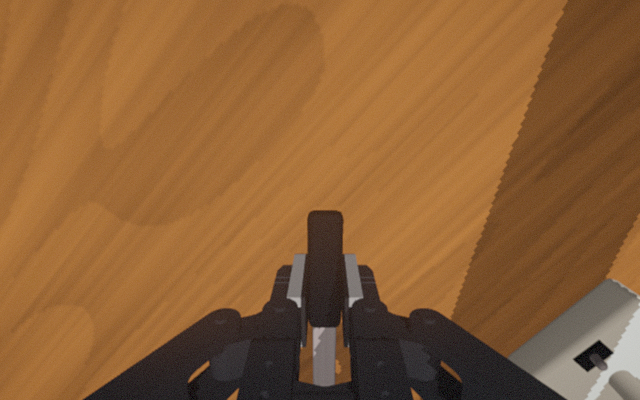

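The file is held by its handle, blade away from the camera. I'll carry it in front of the middle slot.

Emit:
apply_moves(series=[[-40, -30, 0, 0, 0, 0, 0], [-40, -30, 0, 0, 0, 0, 0], [-40, -30, 0, 0, 0, 0, 0], [-40, -31, 0, 0, 0, 0, 0], [-41, -31, 0, 0, 0, 0, 0], [-41, -31, 0, 0, 0, 0, 0], [0, 0, 0, 0, 0, -8.9, 0], [0, 0, 0, 0, 0, -8.9, 0], [0, 0, 0, 0, 0, -8.9, 0], [0, 0, 0, 0, 0, -8.8, 0], [0, 0, 0, 0, 0, -8.8, 0], [0, 0, 0, 0, 0, 0, 0]])

```text
time_s: 4.62
position: [0.4817, 0.0165, 0.0727]
tool_rot: [[-0.999, 0.054, -0.001], [0.054, 0.999, 0.0], [0.001, 0.0, -1.0]]
ft_force: [0.9, 0.4, -0.5]
grip_width: 0.0144
gripper_force: 39.3
```

Run:
```python
from h import *
x,y=n2w(-160,0)
plan(x,y,29,-3)
im=cam('wrist');np.savez('/tmp/w3.npz',**im)
im2=cam('side');np.savez('/tmp/s3.npz',**im2)
a=cv2.resize(im2['frame'][100:300,200:520],(640,400),interpolation=cv2.INTER_CUBIC)
o=np.vstack([im['frame'],a]);o=cv2.resize(o,(480,600));cv2.imwrite('pics/c3.png',o[...,::-1])
```

```text
t 4.625 q [-12.1  26.   98.2  -0.   55.8 -99.1] p [481.7  16.5  72.7] tilt [-0.001  0.    -1.   ] yaw(y)-90 -3.1 F [ 0.9  0.4 -0.5] w 14.4
 shift [-2.6  0.4 43.7] turn z -0.1 or 179.9
```

View pics/c3.png

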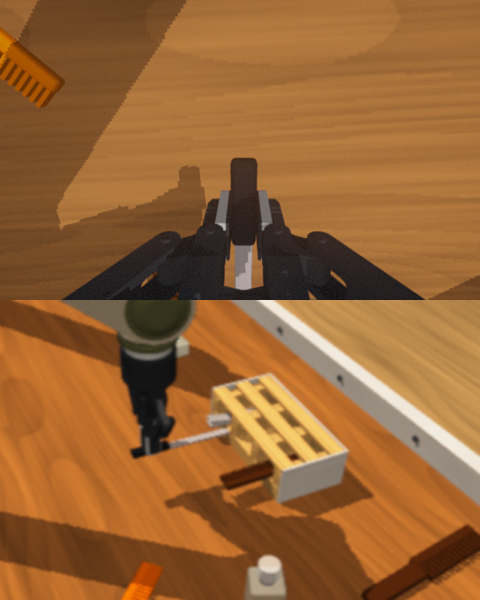

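The composite shows the file pointing straight at the niche front in the side crop, with the blade at about (170–230, 440–430). Next I check its pitch from depth.

Run:
```python
from h import *
for f in ('s3',):
    im=dict(np.load('/tmp/%s.npz'%f));W=cloud(im)*1000
    m=(W[...,2]>40)&(W[...,2]<95)&(abs(W[...,1]-14)<14)&(W[...,0]<635)&(W[...,0]>505)
    P=W[m];b=np.round(P[:,0]/10)*10
    for k in np.unique(b): q=P[b==k];print(k,len(q),np.median(q,0).round(1))
    # roof edges / slots
    m=(W[...,2]>60)&(W[...,2]<75)&(W[...,0]>630)&(abs(W[...,1])<140)
    P=W[m][:,:2].astype(np.float32);print(cv2.minAreaRect(P),np.median(W[m][:,2]))
im=cam('top');np.savez('/tmp/t3.npz',**im);W=cloud(im)*1000
m=(W[...,2]>40)&(W[...,2]<95)&(abs(W[...,1]-14)<16)&(W[...,0]<635)&(W[...,0]>510)
P=W[m];b=np.round(P[:,0]/10)*10
for k in np.unique(b): q=P[b==k];print(k,len(q),np.median(q,0).round(1))
```

```text
510.0 20 [508.1  10.5  77. ]
520.0 19 [519.8  12.4  72.7]
530.0 20 [530.1  11.8  71.9]
540.0 18 [539.8  11.2  72.3]
550.0 18 [549.8  10.6  71.7]
560.0 19 [559.6   8.7  72.5]
570.0 17 [570.9   9.3  71.7]
580.0 18 [580.8   9.6  71.7]
590.0 18 [590.4   7.7  71.6]
600.0 18 [600.3   7.6  72.2]
610.0 8 [606.7   8.7  72.6]
((969.7794799804688, 13.859573364257812), (277.4519348144531, 658.2517700195312), 87.35540008544922) 66.91577528690995
540.0 5 [544.5  10.3  70.4]
550.0 24 [550.1  11.3  71.3]
560.0 25 [560.3   9.9  71.8]
570.0 19 [571.4   9.7  71.5]
580.0 19 [578.7   9.5  71.7]
590.0 26 [589.9   9.3  70.7]
600.0 24 [600.    8.   71.4]
610.0 18 [608.2   7.8  69.8]
```

Emit:
apply_moves(series=[[0, 0, 41, 0, 0, 0, 0], [0, 0, 0, 0, 0, 0, 0], [-30, 0, 0, 0, 0, 0, 0], [-30, 0, 0, 0, 0, 0, 0], [-30, 0, 0, 0, 0, 0, 0], [-30, 0, 0, 0, 0, 0, 0], [0, 0, 0, 0, 0, 0, 0], [-4, 0, 0, 0, 0, 0, 0], [0, 0, 0, 0, 0, 0, 0]])

```text
time_s: 5.9
position: [0.6056, 0.01, 0.0328]
tool_rot: [[-0.999, 0.053, -0.0], [0.053, 0.999, 0.0], [0.0, 0.0, -1.0]]
ft_force: [-0.6, 0.1, 0.2]
grip_width: 0.0143
gripper_force: 39.3
```

Emit:
apply_moves(series=[[-2, 0, 2, 0, 0, 0, 0], [-3, 0, 0, 0, 0, 0, 0], [-2, 0, 0, 0, 0, 0, 0], [0, 0, 0, 0, 0, 0, 0]])

```text
time_s: 6.4
position: [0.6123, 0.0096, 0.03]
tool_rot: [[-0.999, 0.053, -0.002], [0.053, 0.999, 0.0], [0.002, 0.0, -1.0]]
ft_force: [-4.2, 0.8, 0.0]
grip_width: 0.0143
gripper_force: 39.4
```

Emit:
apply_moves(series=[[-2, 0, 0, 0, 0, 0, 0], [0, 0, 0, 0, 0, 0, 0]])

```text
time_s: 6.65
position: [0.6125, 0.0098, 0.0294]
tool_rot: [[-0.999, 0.052, -0.006], [0.052, 0.999, 0.001], [0.006, 0.0, -1.0]]
ft_force: [-10.1, 0.4, 1.6]
grip_width: 0.0142
gripper_force: 39.4
```

Emit:
apply_moves(series=[[2, 0, 0, 0, 0, 0, 0], [0, 0, 0, 0, 0, 0, 0.4], [0, 0, 0, 0, 0, 0, 0.4], [0, 0, 0, 0, 0, 0, 0.4], [0, 0, -40, 0, 0, 0, 0.4], [0, 0, -60, 0, 0, 0, 0.4], [0, 0, 0, 0, 0, 0, 0.4]])

```text
time_s: 7.52
position: [0.6152, 0.0093, 0.1352]
tool_rot: [[-0.999, 0.052, 0.01], [0.052, 0.999, -0.002], [-0.01, -0.001, -1.0]]
ft_force: [0.6, 0.4, -0.4]
grip_width: 0.034
gripper_force: 0.0
```

Run:
```python
from h import *
x,y=602,-58.5
plan(x,y,100,-2)
im=cam('side');np.savez('/tmp/s4.npz',**im);W=cloud(im)*1000;F=im['frame'].astype(int)
m=(W[...,2]>22)&(W[...,2]<45)&(W[...,0]<640)&(W[...,0]>540)&(abs(W[...,1]-10)<25)&(F.max(-1)<70)
P=W[m].astype(np.float32);print(len(P),np.median(P,0),P.min(0),P.max(0),cv2.minAreaRect(P[:,:2]))
m=(W[...,2]>22)&(W[...,2]<45)&(W[...,0]<640)&(W[...,0]>540)&(W[...,1]<-35)&(W[...,1]>-90)
P=W[m].astype(np.float32);print(len(P),np.median(P,0),P.min(0),P.max(0),cv2.minAreaRect(P[:,:2]))
o=cv2.resize(im['frame'][100:300,200:520],(640,400),interpolation=cv2.INTER_CUBIC);cv2.imwrite('pics/s4.png',o[...,::-1])
```

```text
t 7.525 q [-10.1  32.6  72.4   0.   74.5 -97.1] p [615.2   9.3 135.2] tilt [ 0.01  -0.002 -1.   ] yaw(y)-90 -3.0 F [ 0.6  0.4 -0.4] w 34.0
 shift [  9.9 -68.3  35.2] turn z -1.0 or 179.0Traceback (most recent call last):
  File "<stdin>", line 6, in <module>
cv2.error: OpenCV(4.12.0) /io/opencv/modules/imgproc/src/convhull.cpp:143: error: (-215:Assertion failed) total >= 0 && (depth == CV_32F || depth == CV_32S) in function 'convexHull'
```

Run:
```python
from h import *
im=dict(np.load('/tmp/s4.npz'));W=cloud(im)*1000;F=im['frame'].astype(int)
b=(W[...,2]>20)&(W[...,2]<45)&(W[...,0]<640)&(W[...,0]>530)
for n,m in (('file',b&(abs(W[...,1]-10)<25)),('comb',b&(W[...,1]<-35)&(W[...,1]>-90))):
    P=np.ascontiguousarray(W[m],dtype=np.float32);print(n,len(P))
    if len(P):print(np.median(P,0),P.min(0),P.max(0),cv2.minAreaRect(np.ascontiguousarray(P[:,:2])))
o=cv2.resize(im['frame'][100:300,200:520],(640,400),interpolation=cv2.INTER_CUBIC);cv2.imwrite('pics/s4.png',o[...,::-1])
```

```text
file 154
[608.3696      6.1356697  34.08706  ] [580.2763     -1.4684395  25.522127 ] [639.5188    19.153584  37.727947] ((610.1771240234375, 9.051257133483887), (18.43819236755371, 59.5881462097168), 86.21379089355469)
comb 375
[605.65125  -61.712887  33.87144 ] [566.12286  -89.6792    20.861557] [639.9635   -35.810215  44.452057] ((602.9451293945312, -62.29027557373047), (53.8850212097168, 73.51410675048828), 89.26241302490234)
```

View pics/s4.png

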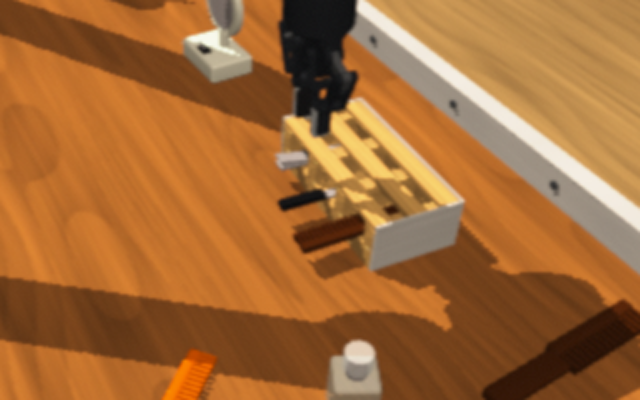

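The file lies flat in the middle slot with its handle out at (280–335, 195). The comb in the right slot is untouched at (300–360, 235). Now I grip the comb's toothed end.

Emit:
apply_moves(series=[[12, -40, 0, 0, 0, 0, 0.6], [0, -28, 0, 0, 0, -1, 0.6], [0, 0, 60, 0, 0, 0, 0.6], [0, 0, 45, 0, 0, 0, 0.6], [0, 0, 14, 0, 0, 0, 0.6], [0, 0, 0, 0, 0, 0, 0.6], [0, 0, 0, 0, 0, 0, 0], [0, 0, 0, 0, 0, 0, 0], [0, 0, 0, 0, 0, 0, 0], [0, 0, 0, 0, 0, 0, 0]], grip_force=40)

```text
time_s: 8.82
position: [0.5982, -0.0579, 0.0125]
tool_rot: [[-0.999, 0.035, 0.003], [0.035, 0.999, -0.001], [-0.003, -0.001, -1.0]]
ft_force: [0.8, -0.0, 7.5]
grip_width: 0.0294
gripper_force: 43.6
```

Emit:
apply_moves(series=[[0, 0, -4, 0, 0, 0, 0], [25, 0, 0, 0, 0, 0, 0], [30, 0, 0, 0, 0, 0, 0], [30, 0, 0, 0, 0, 0, 0], [30, 0, 0, 0, 0, 0, 0], [0, 0, 0, 0, 0, 0, 0], [0, 0, -40, 0, 0, 0, 0], [0, 0, -40, 0, 0, 0, 0], [0, 0, 0, 0, 0, 0, 0]])

```text
time_s: 9.95
position: [0.4843, -0.0542, 0.0978]
tool_rot: [[-0.999, 0.035, 0.006], [0.035, 0.999, -0.002], [-0.006, -0.002, -1.0]]
ft_force: [-0.6, 0.3, -1.4]
grip_width: 0.0291
gripper_force: 42.9
```

Run:
```python
from h import *
plan(540,-58,60,-3)
im=cam('side');W=cloud(im)*1000
m=(W[...,2]>50)&(W[...,2]<150)&(W[...,0]<655)&(W[...,0]>500)&(abs(W[...,1]+57)<20)
P=W[m];b=np.round(P[:,0]/20)*20
for k in np.unique(b): q=P[b==k];print(k,len(q),np.median(q,0).round(1))
m=(W[...,2]>20)&(W[...,2]<45)&(W[...,0]<640)&(W[...,0]>530)&(abs(W[...,1]-10)<25)
P=np.ascontiguousarray(W[m],dtype=np.float32);print(len(P),P.min(0),P.max(0),np.median(P,0))
```

```text
t 9.95 q [ -20.3   24.1   96.    -0.    59.6 -108.3] p [484.3 -54.2  97.8] tilt [ 0.006 -0.002 -1.   ] yaw(y)-90 -2.0 F [-0.6  0.3 -1.4] w 29.1
 shift [-55.6  -1.8  38.1] turn z 1.0 or -179.0
500.0 11 [504.8 -68.3 114.4]
520.0 48 [523.  -68.3 118.5]
540.0 93 [540.7 -60.2 118.7]
560.0 82 [560.5 -60.6 119.5]
580.0 78 [580.2 -59.2 119.1]
600.0 77 [599.8 -61.2 119.3]
620.0 26 [612.8 -61.1 119.3]
640.0 88 [641.2 -57.1  66.6]
660.0 24 [652.4 -57.4  67.1]
111 [581.07074  -14.289314  23.871605] [639.3342    11.507411  37.652744] [612.40546    3.622161  33.522587]
```

Emit:
apply_moves(series=[[0, 0, 0, 0, 0, 10.5, 0], [0, 0, 0, 0, 0, 10.5, 0], [0, 0, 0, 0, 0, 10.5, 0], [0, 0, 0, 0, 0, 10.5, 0], [0, 0, 0, 0, 0, 10.5, 0], [0, 0, 0, 0, 0, 10.5, 0], [0, 0, 0, 0, 0, 10.5, 0], [0, 0, 0, 0, 0, 10.5, 0], [0, 0, 0, 0, 0, 10.5, 0], [0, 0, 0, 0, 0, 10.5, 0], [0, 0, 0, 0, 0, 10.5, 0], [0, 0, 0, 0, 0, 10.5, 0]])

```text
time_s: 11.5
position: [0.4822, -0.0535, 0.094]
tool_rot: [[0.621, 0.784, -0.002], [0.784, -0.621, 0.001], [-0.001, -0.002, -1.0]]
ft_force: [0.3, -0.8, -0.9]
grip_width: 0.0293
gripper_force: 42.9
```

Emit:
apply_moves(series=[[0, 0, 0, 0, 0, 10.5, 0], [0, 0, 0, 0, 0, 10.5, 0], [0, 0, 0, 0, 0, 10.5, 0], [0, 0, 0, 0, 0, 10.5, 0], [0, 0, 0, 0, 0, 11, 0], [55, 0, 0, 0, 0, 0, 0], [0, 0, 0, 0, 0, 0, 0]])

```text
time_s: 12.38
position: [0.5398, -0.0546, 0.0937]
tool_rot: [[1.0, -0.013, -0.0], [-0.013, -1.0, 0.0], [-0.0, -0.0, -1.0]]
ft_force: [-0.5, 0.6, -1.2]
grip_width: 0.0293
gripper_force: 42.8
```

Run:
```python
from h import *
plan(540,-58,3,-3)
```

```text
t 12.375 q [-18.3  29.1  87.3   0.   63.6  72.4] p [539.8 -54.6  93.7] tilt [-0.  0. -1.] yaw(y)-90 -180.7 F [-0.5  0.6 -1.2] w 29.3
 shift [ 0.3  3.4 90.7] turn z 2.3 or -177.7
```

Emit:
apply_moves(series=[[0, 0, 50, 0, 0, 2.3, 0], [0, 0, 35, 0, 0, 0, 0], [0, 0, 6, 0, 0, 0, 0], [0, 0, 0, 0, 0, 0, 0], [0, 0, 0, 0, 0, 0, 0.55], [0, 0, 0, 0, 0, 0, 0.55], [0, 0, 0, 0, 0, 0, 0.55], [0, 0, -50, 0, 0, 0, 0.55], [0, 0, -50, 0, 0, 0, 0.55], [-60, 0, 0, 0, 0, 0, 0.55], [-37, 0, 0, 0, 0, 0, 0.55], [0, 0, 0, 0, 0, 0, 0.55]])

```text
time_s: 13.88
position: [0.4387, -0.0488, 0.1049]
tool_rot: [[0.999, -0.054, -0.001], [-0.054, -0.999, 0.0], [-0.001, -0.0, -1.0]]
ft_force: [0.3, 0.0, 0.1]
grip_width: 0.047
gripper_force: 0.0
```

Run:
```python
from h import *
im=cam('wrist');np.savez('/tmp/w5.npz',**im);im2=cam('side');np.savez('/tmp/s5.npz',**im2)
W=cloud(im2)*1000
m=(W[...,2]>5.5)&(W[...,2]<40)&(W[...,0]<600)&(W[...,0]>380)&(abs(W[...,1]+57)<40)
P=W[m];b=np.round(P[:,0]/20)*20
for k in np.unique(b): q=P[b==k];print(k,len(q),np.median(q,0).round(1),np.ptp(q[:,1]).round(1))
plan(442,-50,3,-3)
o=np.vstack([im['frame'],im2['frame'][100:300,200:520].repeat(2,0).repeat(2,1)]);cv2.imwrite('pics/c5.png',cv2.resize(o,(480,600))[...,::-1])
```

```text
400.0 33 [406.1 -53.3  10.7] 19.0
420.0 77 [419.9 -55.6  11.1] 22.1
440.0 74 [440.3 -56.1  10.9] 21.4
460.0 73 [459.6 -55.5  10.6] 22.1
480.0 86 [480.2 -54.9  10. ] 31.2
500.0 80 [501.  -52.5  10.3] 29.9
520.0 84 [520.1 -54.5  10.2] 31.8
540.0 84 [539.8 -54.4   9.7] 30.2
560.0 75 [557.3 -56.3  10. ] 31.4
t 13.975 q [-21.7  20.  101.8   0.   58.1  71.3] p [441.3 -49.5 104.8] tilt [ 0.002 -0.001 -1.   ] yaw(y)-90 -183.1 F [ 0.7 -1.2 -0.1] w 47.1
 shift [  0.6   0.4 101.9] turn z -0.1 or 179.9
```

View pics/c5.png

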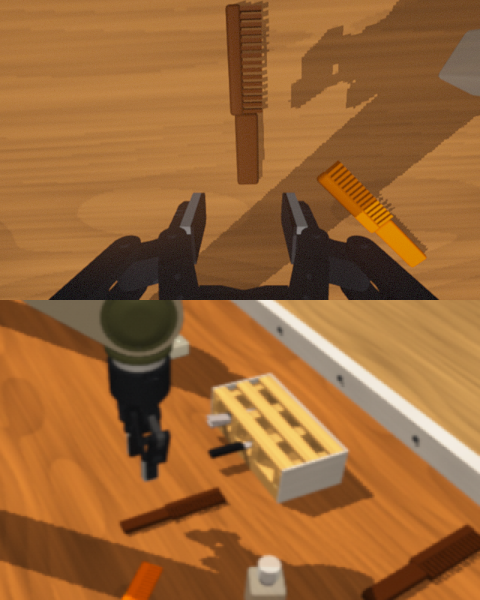

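The comb lies flat on the counter. In the wrist half of the composite its handle is at (247,115–183) and its teeth point at the niche.

Run:
```python
from h import *
im=dict(np.load('/tmp/w5.npz'));k=4/3
for u,v in((238,183),(258,183),(236,116),(257,116),(228,4),(266,4)): print((ray(im,u*k,v*k,.010)*1000).round(1))
im=dict(np.load('/tmp/s5.npz'));W=cloud(im)*1000
m=(W[...,2]>7)&(W[...,2]<14)&(W[...,0]<600)&(W[...,0]>380)&(abs(W[...,1]+57)<40)
print(cv2.minAreaRect(np.ascontiguousarray(W[m][:,:2],dtype=np.float32)))
plan(440,-54,3,-1)
```

```text
[406.9 -42.6  10. ]
[405.8 -62.9  10. ]
[475.7 -44.8  10. ]
[474.6 -64.3  10. ]
[567.9 -44.1  10. ]
[566.2 -75.   10. ]
((485.0726318359375, -53.338134765625), (31.561601638793945, 164.24488830566406), 88.55734252929688)
t 13.975 q [-21.7  20.  101.8   0.   58.1  71.3] p [441.3 -49.5 104.8] tilt [ 0.002 -0.001 -1.   ] yaw(y)-90 -183.1 F [ 0.7 -1.2 -0.1] w 47.1
 shift [ -1.2   4.5 101.8] turn z -2.1 or 177.9
```

Emit:
apply_moves(series=[[-1, 5, 50, 0, 0, -1, 0.5], [0, 0, 40, 0, 0, 0, 0.5], [0, 0, 11, 0, 0, 0, 0.5], [0, 0, 0, 0, 0, 0, 0.5], [0, 0, 0, 0, 0, 0, 0], [0, 0, 0, 0, 0, 0, 0], [0, 0, 0, 0, 0, 0, 0], [0, 0, 0, 0, 0, 0, 0], [0, 0, -30, 0, 0, 0, 0], [0, 0, -40, 0, 0, 1, 0], [0, 0, 0, 0, 0, 0, 0]], grip_force=40)

```text
time_s: 15.35
position: [0.4407, -0.0547, 0.0761]
tool_rot: [[0.999, -0.053, 0.006], [-0.053, -0.999, -0.003], [0.006, 0.002, -1.0]]
ft_force: [-0.0, -1.3, -0.2]
grip_width: 0.0208
gripper_force: 39.5
```

Run:
```python
from h import *
x,y=n2w(-160,-68)
plan(x,y,35,-3)
im=cam('side');np.savez('/tmp/s6.npz',**im);W=cloud(im)*1000
m=(W[...,2]>40)&(W[...,2]<120)&(W[...,0]<610)&(W[...,0]>470)&(abs(W[...,1]+57)<30)
P=W[m];b=np.round(P[:,0]/20)*20
for k in np.unique(b): q=P[b==k];print(k,len(q),np.median(q,0).round(1),q[:,1].min().round(1),q[:,1].max().round(1),q[:,0].max())
```

```text
t 15.35 q [-22.4  22.6 104.   -0.   52.9  70.6] p [440.7 -54.7  76.1] tilt [ 0.006 -0.003 -1.   ] yaw(y)-90 -183.1 F [-0.  -1.3 -0.2] w 20.8
 shift [39.5 -5.7 41.4] turn z -0.1 or 179.9
480.0 89 [480.7 -59.1  81.1] -73.3 -42.3 489.9854593866248
500.0 110 [500.3 -59.6  81. ] -72.2 -41.4 509.8269517742426
520.0 107 [520.3 -60.   81.3] -74.1 -41.7 529.7001650644532
540.0 99 [539.4 -60.   81.5] -73.7 -45.1 549.5236505321342
560.0 88 [558.  -63.   81.5] -74.7 -44.6 567.3691429061607
```

Emit:
apply_moves(series=[[20, -6, 20, 0, 0, 0, 0], [19, 0, 24, 0, 0, 0, 0], [0, 0, 0, 0, 0, 0, 0], [30, 0, 0, 0, 0, 0, 0], [30, 0, 0, 0, 0, 0, 0], [30, 0, 0, 0, 0, 0, 0], [30, 0, 0, 0, 0, 0, 0], [0, 0, 0, 0, 0, 0, 0]])

```text
time_s: 16.4
position: [0.5992, -0.0569, 0.0298]
tool_rot: [[0.999, -0.053, 0.001], [-0.053, -0.999, -0.0], [0.002, 0.0, -1.0]]
ft_force: [0.8, 0.2, 1.4]
grip_width: 0.0203
gripper_force: 39.6
```

Emit:
apply_moves(series=[[4, 0, 0, 0, 0, 0, 0], [3, 0, 0, 0, 0, 0, 0], [2, 0, 0, 0, 0, 0, 0], [2, 0, 0, 0, 0, 0, 0], [0, 0, 0, 0, 0, 0, 0]])

```text
time_s: 17.02
position: [0.6095, -0.0573, 0.0294]
tool_rot: [[0.999, -0.053, 0.0], [-0.053, -0.999, -0.0], [0.0, 0.0, -1.0]]
ft_force: [0.2, 0.4, 1.2]
grip_width: 0.0203
gripper_force: 39.7
```

Emit:
apply_moves(series=[[2, 0, 0, 0, 0, 0, 0], [1, 0, 0, 0, 0, 0, 0], [0, 0, 0, 0, 0, 0, 0]])

```text
time_s: 17.4
position: [0.6123, -0.0574, 0.0292]
tool_rot: [[0.999, -0.053, -0.001], [-0.053, -0.999, 0.0], [-0.001, -0.0, -1.0]]
ft_force: [-1.6, 0.5, 0.7]
grip_width: 0.0203
gripper_force: 39.7
```

Emit:
apply_moves(series=[[2, 0, 0, 0, 0, 0, 0], [0, 0, 0, 0, 0, 0, 0]])

```text
time_s: 17.65
position: [0.6123, -0.0571, 0.0287]
tool_rot: [[0.999, -0.053, -0.006], [-0.053, -0.999, 0.001], [-0.006, -0.001, -1.0]]
ft_force: [-8.5, 0.7, 3.5]
grip_width: 0.0205
gripper_force: 39.9
```

Emit:
apply_moves(series=[[-2, 0, 0, 0, 0, 0, 0], [0, 0, 0, 0, 0, 0, 0.45], [0, 0, 0, 0, 0, 0, 0.45], [0, 0, 0, 0, 0, 0, 0.45], [0, 0, -40, 0, 0, 0, 0.45], [0, 0, -60, 0, 0, 0, 0.45], [-60, 0, -20, 0, 0, 0, 0.45], [-60, 0, 0, 0, 0, 0, 0.45], [-60, 0, 0, 0, 0, 0, 0.45], [0, 0, 0, 0, 0, 0, 0.45]])

```text
time_s: 18.9
position: [0.4295, -0.0468, 0.149]
tool_rot: [[0.999, -0.054, -0.003], [-0.054, -0.999, 0.001], [-0.003, -0.001, -1.0]]
ft_force: [0.8, 0.6, 0.2]
grip_width: 0.0385
gripper_force: 0.0
```

Run:
```python
from h import *
im=cam('top');np.savez('/tmp/t7.npz',**im);im2=cam('side')
for n,i in(('top',im),('side',im2)):
    W=cloud(i)*1000
    b=(W[...,2]>22)&(W[...,2]<45)&(W[...,0]<636)&(W[...,0]>540)
    for k,m in(('file',b&(abs(W[...,1]-10)<16)),('comb',b&(abs(W[...,1]+57)<18)),('clip',b&(abs(W[...,1]-80)<20))):
        P=np.ascontiguousarray(W[m],dtype=np.float32);print(n,k,len(P),P.min(0),P.max(0),np.median(P,0),cv2.minAreaRect(P[:,:2].copy()))
plan(450,-50,100,-3)
a=im['frame'][90:215,240:480];c=im2['frame'][120:270,290:530]
o=np.vstack([cv2.resize(a,(576,300)),cv2.resize(c,(576,300))]);cv2.imwrite('pics/f.png',o[...,::-1])
```

```text
top file 150 [584.11914     1.3927149  26.533358 ] [635.9169    16.511284  42.22248 ] [609.01135    8.828387  34.11046 ] ((610.1295166015625, 8.97508430480957), (14.071271896362305, 51.885047912597656), 88.78366088867188)
top comb 241 [575.64667  -68.817     25.373892] [635.41144  -46.31158   40.859142] [604.0116   -58.312862  33.69147 ] ((605.51318359375, -57.658199310302734), (21.136140823364258, 59.411277770996094), 88.19898986816406)
top clip 57 [620.52954   71.36149   27.414696] [635.1141    90.352135  44.30055 ] [628.05145   80.944115  37.73804 ] ((627.819091796875, 80.8568344116211), (14.581299781799316, 18.994611740112305), 0.026522312313318253)
side file 147 [581.04816    -1.3726318  25.12306  ] [635.5412    18.041862  37.63503 ] [607.53766    5.908179  34.006405] ((608.2630004882812, 8.459711074829102), (18.19831657409668, 54.74562072753906), 88.40615844726562)
side comb 237 [572.69794  -71.95191   25.829473] [635.9885   -45.79226   38.572308] [602.2841   -61.099236  34.5299  ] ((604.4602661132812, -58.60262680053711), (24.334985733032227, 63.74372482299805), 86.49494934082031)
side clip 61 [616.8543    71.36935   25.320274] [635.50745  91.70932  42.10169] [624.97076   77.80069   37.604797] ((626.9622192382812, 81.4193115234375), (19.278526306152344, 18.120561599731445), 81.83035278320312)
t 19.0 q [-21.9  15.6  99.1   0.   65.2  71.1] p [433.9 -48.1 149.7] tilt [ 0.002 -0.001 -1.   ] yaw(y)-90 -183.1 F [ 1.5 -0.3  0.3] w 38.3
 shift [16.1  1.  49.7] turn z -0.1 or 179.9
```

View pics/f.png

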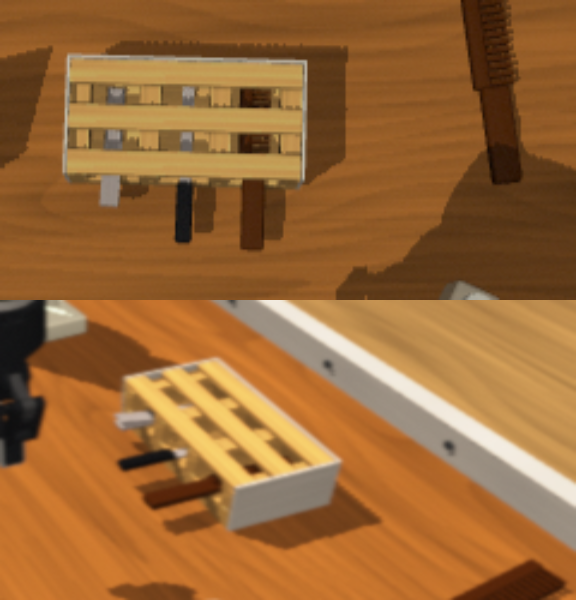

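The top crop shows the clip, file and comb side by side, with handles out at (110,190), (184,212) and (253,215). The file and comb are straight and flat, and both are home: the file's end is about 60 mm out and the comb's about 65 mm. The clip hasn't moved.

```bash
python3 -c "
from rig import env
print(env.close_job())"
```

```text
the job is handed in; nothing more can be done
None
```

I turned the comb round and laid it teeth first in its right-hand slot, laid the nail file blade first in the middle slot, and handed the job in at about 19 s. Both were pushed until they met the back stop, and the last images show them flat and straight with their handles out; the job's own verdict was not reported back.

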